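# Hang the rinsed dissecting board beside the one already drying

## Task

Take the dark wooden dissecting board out of the white drainer and hang it by the slot in its handle on the steel hook of the drying stand, in front of the blue board that already hangs there. The blue board must stay hanging where it is, and everything else must be left in place. Leave the wooden board hanging straight and nearly still; the height at which the hook is clamped varies, so look or feel for it.

Things in the scene. Friction and masses are not known exactly. Their poses are not given: they have to be found in the camera images.
- rack: White plastic drainer fixed to the table, base 170 x 150 x 12 mm; origin at the centre of its underside, z up. A slot 15 mm wide holds the wooden board leaning 25 to 29 degrees, top towards the rack's -x side. Its cheeks cover the lowest 50 mm of the board, measured along the board; draw the board out along its own length.
- board_mid (a point): Centre of the wooden board (dark wood paddle, 190 mm long, 12 mm thick, about 170 g). z along the board to its handle end, x its normal, y across. Blade 110 mm wide, z = -95 to +25 mm; handle 46 mm wide (y), z = +25 to +95 mm, to be gripped across the 46 mm at about z = +75 mm. At the start it leans 25 to 29 degrees from upright.
- board_slot (a point): Centre of the through slot in the wooden board's handle, 63 mm from board_mid along its z: 26 mm wide (y), 40 mm long (z), open along x, leaving 10 mm side bars and a 12 mm bar at the end of the handle. Same axes as board_mid.
- stand: Drying stand fixed to the table: black base 190 x 140 x 12 mm, origin at the centre of its underside, z up. A flat steel hook bar, 12 mm wide, 8 mm thick, runs level above the origin along the stand's x (y = 0) from the post to x = -45 mm, then turns up at 45 degrees to a tip at x = -67 mm, 16 mm above the bar's top.
- stand_post (a point): Top of the stand's steel post (16 mm thick, 297 mm tall, at the stand's x = +62 mm). The bar's black clamp block begins at x = +47 mm. The bar is rigid but clamped at any height: its top is 215 to 265 mm above the table, not measured, to be felt from above or seen. From x = -40 mm to the blue board the bar is free.
- blue_mid (a point): Centre of the blue plastic board (95 mm wide, 12 mm thick, shorter than the wooden one) that hangs on the bar by a slot in its 46 mm wide handle, whose end stands 10 mm above the bar's top. x its normal, z up. Its middle plane lies 0 to 30 mm from the stand's origin on the post side (x = 0 to +30 mm).
- jar: amber glass jar, 80 mm wide, 110 mm tall; bystander, origin under its centre; leave it alone.
- wash: white bottle with red cap, 60 mm wide, 170 mm tall; bystander, origin under its centre; leave it alone.
- beaker: glass beaker, 72 mm wide, 90 mm tall; bystander, origin under its centre; leave it alone.
- tray: steel tray, 170 x 120 x 30 mm; bystander, origin under its centre; leave it alone.
- dish: clear shallow dish, 90 mm wide, 18 mm tall; bystander, origin under its centre; leave it alone.
Things that resemble listed ones, but are neither listed nor needed, are in the scene too. Of the things that look like the part that bears board_mid, the largest one is meant. What is shaped like the rack but green is not meant.

How it is judged:
By the outcome, as a careful person would: the job done as asked, in the order asked, and still so for the second after the job is handed in, with the robot touching nothing.
It also fails if it takes over 64 s, if anything falls off the work surface, if the arm or the gripper's body presses on something with over 40 N, if the wrist force passes 120 N, or if a joint passes its speed limit or range.

## Robot

A 6-joint arm with a two-finger parallel gripper is mounted at the origin on the work surface. World frame = base frame: x ahead of the robot, y to its left, z up, the work surface at z = 0. Lengths are in m, angles in rad, forces in N, time in s.
With the tool pointing down it reaches from about 0.4 to 0.825 m from the base axis. Payload 7 kg.
Tool frame: the origin (TCP) lies on the centre line of the jaws, within the pads' length; the fingertips stand 19 mm ahead of it and the grasp point (between the pads) is the TCP; z points along the fingers, y is the direction in which the jaws open and shut (so a half turn about z gives the same grasp; the last joint's range is limited). The gripper opens to 88 mm and grips with 3 to 60 N. Pads are 19 mm wide; open, the fingers measure 130 mm over their backs; the gripper's body (78 mm by 193 mm) begins 47 mm behind the grasp point.
Start: joints at [-0.909, 0.359, 0.012, 0, -1.224, -0.288], TCP at [0.246, -0.628, 0.246] pointing down, gripper open.
Joint ranges: [-3.07, 3.07], [-1.43, 2.12], [-1.02, 1.25], [-3.03, 1.67], [-3.05, -0], [-3.03, 3.03]. Speed limits (rad/s): [2.39, 2.39, 3.01, 3.14, 3.14, 3.14].

## Interface

Orientations are given as a 3x3 rotation matrix whose columns are the frame's x, y, z axes.
In Python, from plant import sense, camera, finish_job gives the robot as it stands.
- The arm moves only by the shell command python3 -m pendant 'ROWS' [FORCE]. ROWS is JSON, a list of rows, each an object of numbers: "wx", "wy", "wz": the turn, a rotation vector about the world's x, y, z in rad; "dx", "dy", "dz": the shift along the world's x, y, z in mm; "jaw": the closure, from 0 (fully open) to 1 (shut). In form: [{"wx": .., "wy": .., "wz": .., "dx": .., "dy": .., "dz": .., "jaw": ..}, ...]. A call has 1 to 10 rows; each row is the pose to reach, as a shift and turn from the pose commanded when the call began; what a row does not reach only later rows make up. A row lasts 1/8 s, in which the tool goes at most 62.5 mm and 10.7 degrees, less where a joint would pass 70% of its speed; a pose out of reach is approached as far as the arm can. A call with a gripper value outside its range is refused whole. The fingers move at their own pace and stop on an object; FORCE is the grip in N (left out, the last holds). Time passes only in rows, so rows that repeat a pose let the fingers close. It gives the time, the measured TCP pose, the force and the opening at its end, in the units of the state.
- sense(): the state, without advancing time (a new reading comes with each control period).
- camera(name): name is "scene" or "top"; returns a dict with "color" (480x640x3 uint8, blue, green, red), "fov_y" (degrees; the focal length in pixels is half the picture's height over the tangent of half this angle, whatever the lens; pixels are square), "cx", "cy" (the principal point, pixels), "distortion" ([k1, k2, p1, p2, k3] as OpenCV has them; the pictures are not rectified), "eye" and "orientation" of the camera in the world. Camera axes: x right, y up, looking along -z (the intrinsics and any distortion apply to the point x, -y, -z); pixel columns grow to the right and rows downward; lengths in m; the calibration is good to about 2 mm. A picture is of the moment at which its call begins. There is no depth.
- finish_job(): hands the job in, once; it reports no verdict.
The state is a dict: "time": time; "q": joint angles; "dq": joint speeds; "effort": joint torques, N m; "tcp_pos": TCP position; "tcp_rot": TCP orientation; "contact_force": force on the tool from outside, world axes, zero at the start; "ft_torque": the same for the moment, N m; "gripper_width": finger opening in m.
Only numpy, scipy, OpenCV 4.12 (cv2) and the standard library are available. Lean on these libraries where they do the work, as an engineer would, in place of code of your own. Each camera call takes 0.05 s, during which the arm holds its last target.

## Working session

There is one attempt and no reset: what is moved stays moved. The work goes in short steps, Python scripts to look and compute and a shell command to move; the robot and the scene stay as the last step left them, time stands still between calls to the robot, and variables do not carry over. Pictures are saved under pics/ and viewed, and the job is handed in when it is done.

```bash
mkdir -p pics; ls; cat > h.py <<'E'
import numpy as np, cv2
from plant import sense, camera
def K(c):
    h,w=c["color"].shape[:2]; f=h/2/np.tan(np.radians(c["fov_y"])/2)
    return np.array([[f,0,c["cx"]],[0,f,c["cy"]],[0,0,1.]]), np.array(c["distortion"],float)
def ray(c,uv):
    k,d=K(c); p=cv2.undistortPoints(np.array(uv,float).reshape(-1,1,2),k,d).reshape(-1,2)
    v=np.c_[p[:,0],-p[:,1],-np.ones(len(p))]@np.array(c["orientation"]).T
    return np.array(c["eye"]),v/np.linalg.norm(v,axis=1)[:,None]
def onz(c,uv,z):
    e,v=ray(c,uv); return e+v*((z-e[2])/v[:,2])[:,None]
def tri(c1,u1,c2,u2):
    e1,v1=ray(c1,[u1]); e2,v2=ray(c2,[u2]); v1=v1[0];v2=v2[0]
    A=np.c_[v1,-v2]; t=np.linalg.lstsq(A,e2-e1,rcond=None)[0]
    a=e1+t[0]*v1;b=e2+t[1]*v2; return (a+b)/2,np.linalg.norm(a-b)*1000
def proj(c,P):
    k,d=K(c); R=np.array(c["orientation"]); q=(np.atleast_2d(P)-np.array(c["eye"]))@R
    q=q*[1,-1,-1]; return cv2.projectPoints(q.reshape(-1,1,3),np.zeros(3),np.zeros(3),k,d)[0].reshape(-1,2)
E
python3 - <<'E'
from h import *
import pickle
cs={n:camera(n) for n in("scene","top")}
pickle.dump(cs,open("c0.pkl","wb"))
for n,c in cs.items():
    cv2.imwrite(f"pics/{n}0.png",c["color"]); print(n,c["eye"],c["orientation"],c["fov_y"],c["distortion"],c["cx"],c["cy"])
print(sense())
E
```

```text
pics
scene [ 1.37889325 -0.45079186  0.80634241] [[ 0.46171697 -0.47648613  0.7481834 ]
 [ 0.88700143  0.24157205 -0.39353705]
 [ 0.00677474  0.84534248  0.53418179]] 56.9496752229372 [-0.10897647  0.          0.          0.          0.        ] 328.50658856209805 237.51684752954017
top [ 0.37172175 -0.01078995  1.64996153] [[ 0.02988961  0.99617786 -0.08207482]
 [-0.99955235  0.0296812  -0.00375845]
 [-0.00130801  0.08215042  0.99661908]] 56.81080387991311 [0.03012533 0.         0.         0.         0.        ] 315.05409786398667 231.75132842059892
{'time': 0.1, 'q': array([-9.08909970e-01,  3.59318118e-01,  1.11885463e-02, -2.78403745e-04,
       -1.22410986e+00, -2.88109484e-01]), 'dq': array([ 6.06036806e-05, -2.22843441e-03,  2.49970533e-03,  3.42835795e-04,
       -7.53347093e-04,  1.62437092e-03]), 'effort': array([ 3.48651702e-04, -5.84162843e+01,  2.93752706e+01,  7.01545045e+00,
        1.01451343e-02, -4.51615892e-05]), 'tcp_pos': array([ 0.24630143, -0.62803977,  0.24473651]), 'tcp_rot': array([[-9.30989475e-01, -3.65045387e-01, -6.80386383e-04],
       [-3.65045987e-01,  9.30988582e-01,  1.29929077e-03],
       [ 1.59131851e-04,  1.45799835e-03, -9.99998924e-01]]), 'contact_force': array([-0.97026624, -0.02290244,  0.39848732]), 'ft_torque': array([ 0.04105468, -0.00904772,  0.04097581]), 'gripper_width': 0.08797935729412308}
```

```bash
ls pics
```

```text
scene0.png
top0.png
```

View pics/scene0.png

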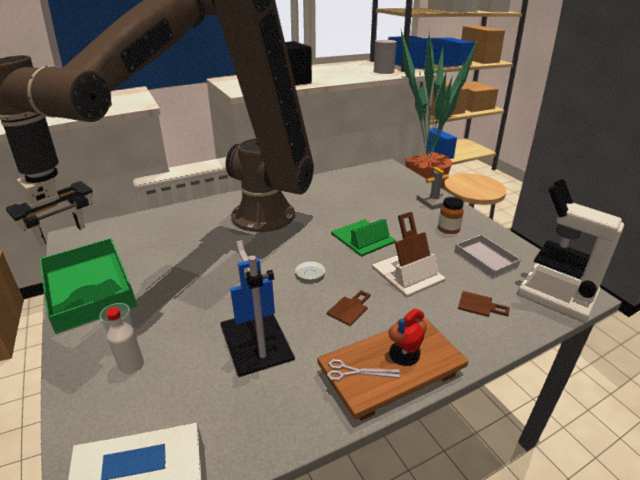

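View pics/top0.png

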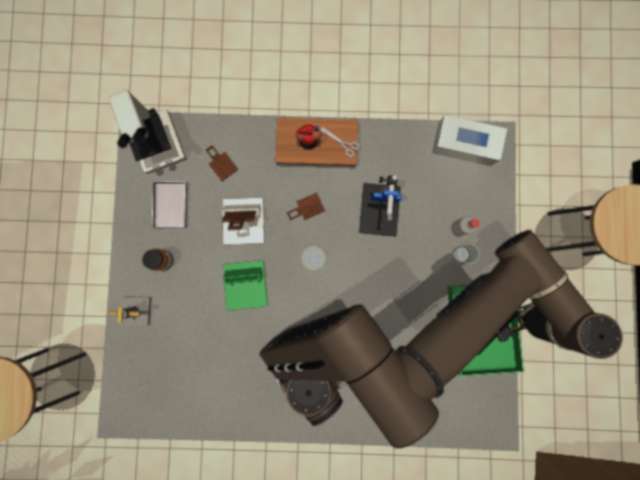

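The scene view shows the white rack with the wooden board at (410,250) and the stand at (255,310). In the top view they are at (242,221) and (380,208). The hook and the board's lean both point towards the robot. I'll enlarge these areas.

```bash
python3 - <<'E'
from h import *
import pickle
cs=pickle.load(open("c0.pkl","rb"))
s=cs["scene"]["color"];t=cs["top"]["color"]
def crop(im,x,y,w,h,k,n): cv2.imwrite(f"pics/{n}.png",cv2.resize(im[y:y+h,x:x+w],None,fx=k,fy=k,interpolation=cv2.INTER_CUBIC))
crop(s,360,200,100,100,6,"s_rack");crop(s,205,225,100,150,4,"s_stand")
a=cv2.resize(t[185:255,210:280],None,fx=6,fy=6,interpolation=cv2.INTER_CUBIC);b=cv2.resize(t[170:240,345:408],None,fx=6,fy=6,interpolation=cv2.INTER_CUBIC)
cv2.imwrite("pics/t_both.png",np.hstack([a,b]))
E
```

```text
(no output)
```

View pics/s_rack.png

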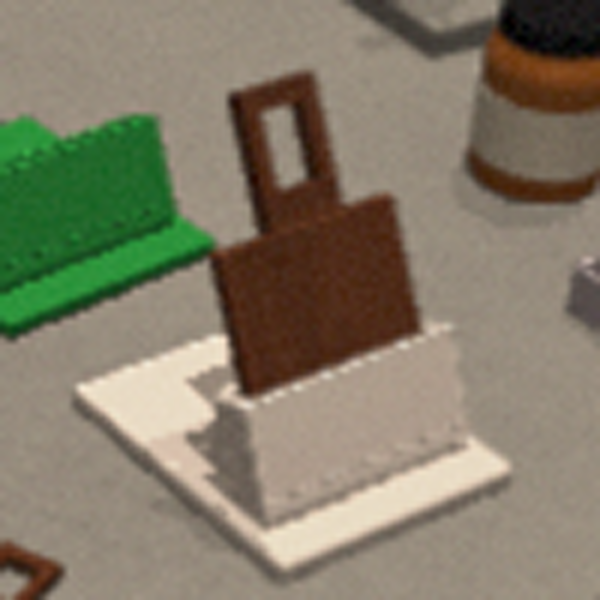

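View pics/s_stand.png

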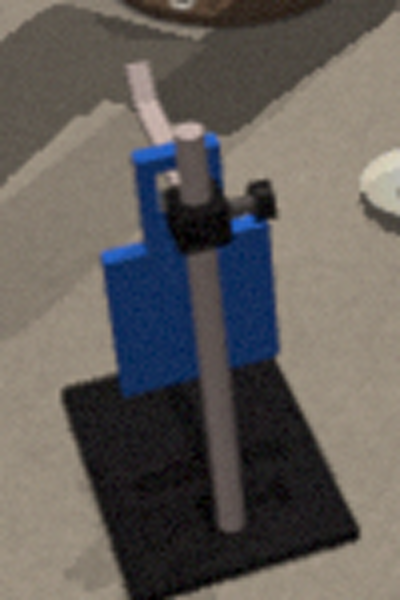

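View pics/t_both.png

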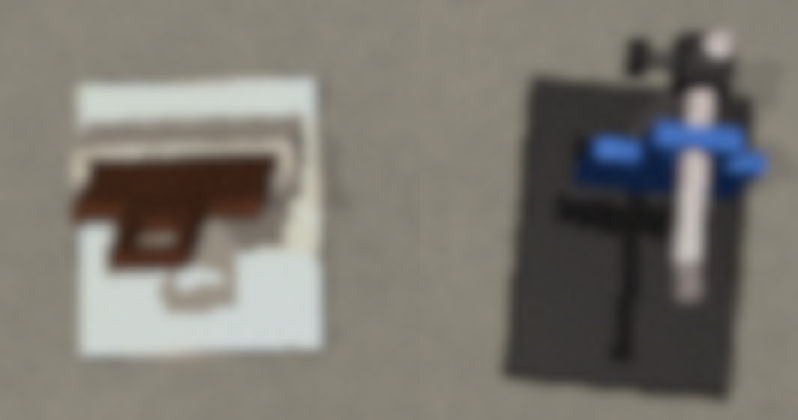

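```bash
cat > m.py <<'E'
from h import *
import pickle
cs=pickle.load(open("c0.pkl","rb")); S=cs["scene"];T=cs["top"]
def sr(u,v): return (360+u/6-.42,200+v/6-.42)
def ss(u,v): return (205+u/4-.375,225+v/4-.375)
def tr(u,v): return (210+u/6-.42,185+v/6-.42)
def ts(u,v): return (345+(u-420)/6-.42,170+v/6-.42)
def base(name,pts,cam,z,nx,ny):
    P=onz(cam,pts,z)
    e=[np.linalg.norm(P[i]-P[(i+1)%4])*1000 for i in range(4)]
    d=(P[0]+P[1]-P[2]-P[3])[:2]; print(name,P.mean(0)[:2].round(4),"sides",np.round(e,1),"x-yaw",np.degrees(np.arctan2(d[1],d[0])).round(2))
base("rack top",[tr(77,80),tr(316,78),tr(324,350),tr(80,353)],T,.012,0,0)
base("rack scene",[sr(508,468),sr(287,572),sr(75,392),sr(300,305)],S,.012,0,0)
base("stand top",[ts(532,78),ts(748,98),ts(728,397),ts(506,375)],T,.012,0,0)
base("stand scene",[ss(357,530),ss(137,597),ss(63,392),ss(275,362)],S,.012,0,0)
for n,a,b in [("tip",ss(138,64),ts(688,299)),("bend",ss(148,104),ts(690,264)),("postTop",ss(190,130),ts(718,43)),
 ("handle L end",sr(312,71),tr(112,266)),("handle R end",sr(231,95),tr(190,266)),
 ("slot ctr",sr(286,145),tr(157,238)),("shoulder R(-y)",sr(213,252),tr(265,213)),("shoulder L",sr(392,196),tr(77,213)),
 ("blue endR",ss(135,153),ts(744,147)),("blue endL",ss(218,140),ts(655,145))]:
    P,g=tri(S,a,T,b); print(n,P.round(4),"gap",g.round(1))
E
python3 m.py
```

```text
rack top [0.541  0.2645] sides [148.1 169.2 150.  169.7] x-yaw 3.61
rack scene [0.5434 0.261 ] sides [146.2 167.9 151.6 165.5] x-yaw 3.06
stand top [ 0.5986 -0.2408] sides [134.6 186.9 137.2 186.3] x-yaw -3.31
stand scene [ 0.6089 -0.2445] sides [133.3 184.3 138.4 159.2] x-yaw -3.54
tip [ 0.5322 -0.2373  0.2597] gap 0.9
bend [ 0.5528 -0.24    0.2452] gap 1.8
postTop [ 0.6606 -0.2459  0.296 ] gap 1.8
handle L end [0.4944 0.284  0.1873] gap 4.9
handle R end [0.4945 0.2392 0.1856] gap 0.0
slot ctr [0.5116 0.2625 0.1608] gap 0.5
shoulder R(-y) [0.5316 0.2082 0.1267] gap 1.5
shoulder L [0.5288 0.3167 0.1261] gap 2.7
blue endR [ 0.6139 -0.2655  0.2583] gap 1.2
blue endL [ 0.6147 -0.2195  0.2526] gap 1.4
```

```bash
cat > g.py <<'E'
from h import *
from scipy.spatial.transform import Rotation as Ro
def toolR(yaw,lean):  # degrees; board frame -> tool (z=-bz,y=by)
    a,l=np.radians([yaw,lean]); c,s=np.cos(a),np.sin(a)
    bz=np.array([-np.sin(l)*c,-np.sin(l)*s,np.cos(l)]); by=np.array([-s,c,0])
    return np.c_[np.cross(by,-bz),by,-bz]
def rv(Rt,Rc): return Ro.from_matrix(Rt@Rc.T).as_rotvec().round(3)
E
python3 - <<'E'
from g import *
s=sense(); R0=np.array([[-.931,-.365,0],[-.365,.931,0],[0,0,-1]])
Rt=toolR(3.4,28); print(rv(Rt,s["tcp_rot"]), rv(Rt,Ro.from_euler('x',0).as_matrix()@s["tcp_rot"]))
g=np.array([.505,.262,.170]); bz=-Rt[:,2]
print(bz)
for d in (0,.1): print(d,((g+d*bz-s["tcp_pos"])*1000).round(1))
E
```

```text
[ 0.104 -0.48  -0.308] [ 0.104 -0.48  -0.308]
[-0.46864521 -0.02784266  0.88294759]
0 [258.7 890.  -74.7]
0.1 [211.8 887.3  13.6]
```

```bash
python3 -m pendant '[{"dz":60},{"dx":20,"dy":60,"dz":120},{"dx":60,"dy":120,"dz":150},{"dx":100,"dy":180,"dz":150},{"dx":120,"dy":240,"dz":150},{"dx":140,"dy":300,"dz":150},{"dx":150,"dy":360,"dz":150},{"dx":160,"dy":420,"dz":150},{"dx":170,"dy":480,"dz":150},{"dx":180,"dy":540,"dz":150}]' 30
```

```text
invalid input
```

```bash
python3 -m pendant '[{"wx":0,"wy":0,"wz":0,"dx":0,"dy":0,"dz":60,"jaw":0},{"wx":0,"wy":0,"wz":0,"dx":20,"dy":50,"dz":110,"jaw":0},{"wx":0,"wy":0,"wz":0,"dx":50,"dy":100,"dz":150,"jaw":0},{"wx":0,"wy":0,"wz":0,"dx":75,"dy":150,"dz":150,"jaw":0},{"wx":0,"wy":0,"wz":0,"dx":95,"dy":200,"dz":150,"jaw":0},{"wx":0,"wy":0,"wz":0,"dx":115,"dy":255,"dz":150,"jaw":0},{"wx":0,"wy":0,"wz":0,"dx":130,"dy":310,"dz":150,"jaw":0},{"wx":0,"wy":0,"wz":0,"dx":145,"dy":365,"dz":150,"jaw":0},{"wx":0,"wy":0,"wz":0,"dx":155,"dy":420,"dz":150,"jaw":0},{"wx":0,"wy":0,"wz":0,"dx":160,"dy":480,"dz":150,"jaw":0}]' 30
```

```text
time: 1.35
tcp_pos: [0.4064, -0.1466, 0.3952]
tcp_rot: [[-0.931, -0.365, -0.0], [-0.365, 0.931, 0.0], [0.0, 0.0, -1.0]]
contact_force: [1.5, -0.4, 0.5]
gripper_width: 0.0876
```

```bash
python3 -m pendant '[{"wx":0.02,"wy":-0.1,"wz":-0.06,"dx":5,"dy":50,"dz":0,"jaw":0},{"wx":0.04,"wy":-0.2,"wz":-0.12,"dx":10,"dy":105,"dz":0,"jaw":0},{"wx":0.06,"wy":-0.3,"wz":-0.18,"dx":20,"dy":160,"dz":0,"jaw":0},{"wx":0.08,"wy":-0.4,"wz":-0.25,"dx":30,"dy":215,"dz":0,"jaw":0},{"wx":0.104,"wy":-0.48,"wz":-0.308,"dx":40,"dy":270,"dz":0,"jaw":0},{"wx":0.104,"wy":-0.48,"wz":-0.308,"dx":45,"dy":325,"dz":-10,"jaw":0},{"wx":0.104,"wy":-0.48,"wz":-0.308,"dx":50,"dy":380,"dz":-40,"jaw":0},{"wx":0.104,"wy":-0.48,"wz":-0.308,"dx":52,"dy":407,"dz":-80,"jaw":0},{"wx":0.104,"wy":-0.48,"wz":-0.308,"dx":52,"dy":407,"dz":-120,"jaw":0},{"wx":0.104,"wy":-0.48,"wz":-0.308,"dx":52,"dy":407,"dz":-120,"jaw":0}]'
python3 - <<'E'
from g import *
for n in("scene","top"):
    c=camera(n); uv=proj(c,[[.505,.262,.170]])[0].astype(int); x,y=uv-50
    cv2.imwrite(f"pics/{n}1.png",cv2.resize(c["color"][y:y+110,x:x+110],None,fx=5,fy=5,interpolation=cv2.INTER_CUBIC)); print(n,x,y)
E
```

```text
time: 2.6
tcp_pos: [0.4625, 0.254, 0.2769]
tcp_rot: [[-0.888, -0.066, 0.455], [-0.061, 0.998, 0.024], [-0.456, -0.006, -0.89]]
contact_force: [-0.4, -0.6, 0.4]
gripper_width: 0.0875
scene 356 169
top 185 175
```

View pics/scene1.png

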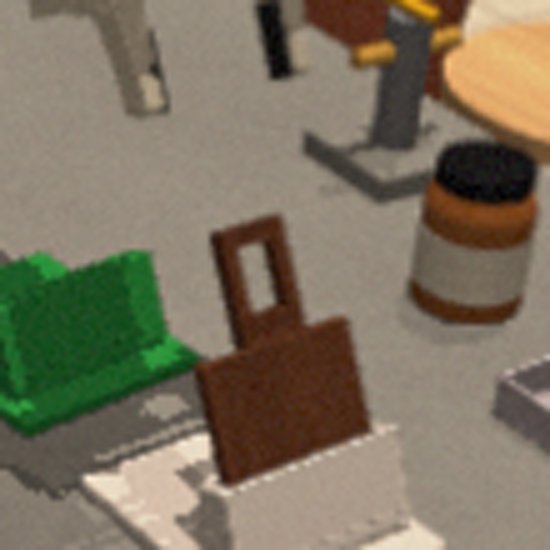

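The fingers hang behind and above the handle, at (150,95) and (275,60) in the crop, one on each side of it. I'll approach along the board's axis.

```bash
cat > d.py <<'E'
from g import *
import sys
x,y,z,yaw,lean=map(float,sys.argv[1:6]); s=sense()
print("d mm",((np.array([x,y,z])-s["tcp_pos"])*1000).round(1),"rv",rv(toolR(yaw,lean),s["tcp_rot"]),"F",s["contact_force"].round(1),"M",s["ft_torque"].round(2),"w",s["gripper_width"].round(4),"p",s["tcp_pos"].round(4),"R",s["tcp_rot"].round(3).tolist())
E
python3 d.py .505 .262 .170 3.4 28; python3 d.py .486 .261 .206 3.4 28
```

```text
Traceback (most recent call last):
  File "d.py", line 4, in <module>
    print("d mm",((np.array([x,y,z])-s["tcp_pos"])*1000).round(1),"rv",rv(toolR(yaw,lean),s["tcp_rot"]),"F",s["contact_force"].round(1),"M",s["ft_torque"].round(2),"w",s["gripper_width"].round(4),"p",s["tcp_pos"].round(4),"R",s["tcp_rot"].round(3).tolist())
                                                                                                                                                                        ^^^^^^^^^^^^^^^^^^^^^^^^
AttributeError: 'float' object has no attribute 'round'
Traceback (most recent call last):
  File "d.py", line 4, in <module>
    print("d mm",((np.array([x,y,z])-s["tcp_pos"])*1000).round(1),"rv",rv(toolR(yaw,lean),s["tcp_rot"]),"F",s["contact_force"].round(1),"M",s["ft_torque"].round(2),"w",s["gripper_width"].round(4),"p",s["tcp_pos"].round(4),"R",s["tcp_rot"].round(3).tolist())
                                                                                                                                                                        ^^^^^^^^^^^^^^^^^^^^^^^^
AttributeError: 'float' object has no attribute 'round'
```

```bash
sed -i 's/s\["gripper_width"\].round(4)/round(s["gripper_width"],4)/' d.py
python3 d.py .505 .262 .170 3.4 28
```

```text
d mm [  41.4    6.6 -111.1] rv [ 0.001 -0.011 -0.006] F [-0.3 -0.1  1.4] M [-0.11  1.47  0.01] w 0.0878 p [0.4636 0.2554 0.2811] R [[-0.886, -0.065, 0.459], [-0.058, 0.998, 0.029], [-0.46, -0.001, -0.888]]
```

```bash
python3 -m pendant '[{"wx":0,"wy":0,"wz":0,"dx":0,"dy":0,"dz":0,"jaw":0},{"wx":0,"wy":0,"wz":0,"dx":0,"dy":0,"dz":0,"jaw":0}]'; python3 d.py .505 .262 .170 3.4 28
```

```text
time: 2.95
tcp_pos: [0.4635, 0.2558, 0.2816]
tcp_rot: [[-0.886, -0.066, 0.46], [-0.058, 0.998, 0.032], [-0.461, 0.002, -0.888]]
contact_force: [0.1, -0.1, -0.8]
gripper_width: 0.0875
d mm [  41.5    6.2 -111.6] rv [-0.001 -0.01  -0.007] F [ 0.1 -0.1 -0.8] M [-0.16  1.47  0.  ] w 0.0875 p [0.4635 0.2558 0.2816] R [[-0.886, -0.066, 0.46], [-0.058, 0.998, 0.032], [-0.461, 0.002, -0.888]]
```

```bash
python3 -m pendant '[{"wx":0,"wy":0,"wz":0,"dx":4,"dy":5,"dz":-20,"jaw":0},{"wx":0,"wy":-0.01,"wz":-0.007,"dx":9,"dy":5,"dz":-40,"jaw":0},{"wx":0,"wy":-0.01,"wz":-0.007,"dx":13,"dy":5,"dz":-58,"jaw":0},{"wx":0,"wy":-0.01,"wz":-0.007,"dx":13,"dy":5,"dz":-58,"jaw":0},{"wx":0,"wy":-0.01,"wz":-0.007,"dx":13,"dy":5,"dz":-58,"jaw":0}]'; python3 d.py .505 .262 .170 3.4 28
python3 - <<'E'
from g import *
for n in("scene","top"):
    c=camera(n); uv=proj(c,[[.505,.262,.170]])[0].astype(int); x,y=uv-50
    cv2.imwrite(f"pics/{n}2.png",cv2.resize(c["color"][y:y+110,x:x+110],None,fx=5,fy=5,interpolation=cv2.INTER_CUBIC)); print(n,x,y)
E
```

```text
time: 3.58
tcp_pos: [0.4858, 0.2541, 0.2351]
tcp_rot: [[-0.895, -0.075, 0.44], [-0.066, 0.997, 0.035], [-0.442, 0.002, -0.897]]
contact_force: [-0.1, 0.1, -0.2]
gripper_width: 0.0877
d mm [ 19.2   7.9 -65.1] rv [ 0.    -0.031 -0.015] F [-0.1  0.1 -0.2] M [-0.08  1.46  0.02] w 0.0877 p [0.4858 0.2541 0.2351] R [[-0.895, -0.075, 0.44], [-0.066, 0.997, 0.035], [-0.442, 0.002, -0.897]]
scene 356 169
top 185 175
```

View pics/scene2.png

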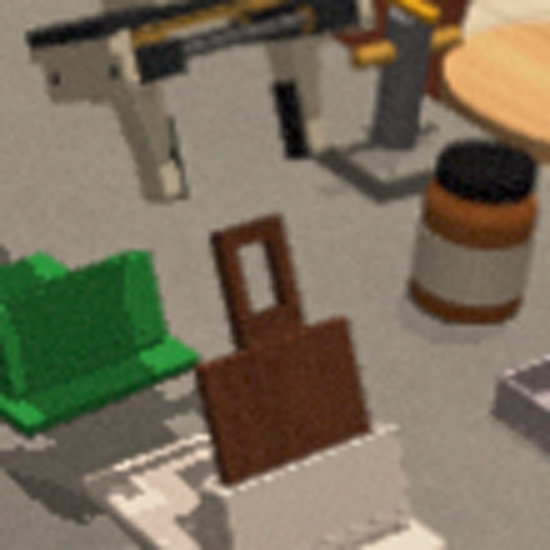

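```bash
python3 -c "
from plant import sense
s=sense();print(s['q'].round(3),s['dq'].round(3),s['effort'].round(1))"
```

```text
[ 1.015 -0.057 -0.839  0.666 -0.613 -3.03 ] [ 0.001  0.001 -0.002 -0.     0.004 -0.001] [ -0.1 -21.2  26.1   4.9   0.1   0. ]
```

Joint 6 has reached its limit, so I'll back off and turn the tool half a turn. The grasp stays the same.

```bash
python3 -m pendant '[{"wx":0,"wy":0,"wz":0,"dx":-20,"dy":0,"dz":40,"jaw":0},{"wx":-0.08,"wy":-0.006,"wz":0.16,"dx":-25,"dy":0,"dz":60,"jaw":0},{"wx":-0.16,"wy":-0.013,"wz":0.32,"dx":-25,"dy":0,"dz":60,"jaw":0},{"wx":-0.24,"wy":-0.02,"wz":0.48,"dx":-25,"dy":0,"dz":60,"jaw":0},{"wx":-0.31,"wy":-0.025,"wz":0.64,"dx":-25,"dy":0,"dz":60,"jaw":0},{"wx":-0.39,"wy":-0.03,"wz":0.8,"dx":-25,"dy":0,"dz":60,"jaw":0},{"wx":-0.47,"wy":-0.037,"wz":0.96,"dx":-25,"dy":0,"dz":60,"jaw":0},{"wx":-0.55,"wy":-0.044,"wz":1.12,"dx":-25,"dy":0,"dz":60,"jaw":0},{"wx":-0.63,"wy":-0.05,"wz":1.28,"dx":-25,"dy":0,"dz":60,"jaw":0},{"wx":-0.7,"wy":-0.056,"wz":1.43,"dx":-25,"dy":0,"dz":60,"jaw":0}]'
python3 - <<'E'
from g import *
s=sense(); print(s['q'].round(3))
R=toolR(3.4,28)@np.diag([-1,-1,1]); print(rv(R,s["tcp_rot"]))
g=np.array([.505,.262,.170]); bz=-R[:,2]
for d in (0,.06,.1): print(d,((g+d*bz-s["tcp_pos"])*1000).round(1))
E
```

```text
time: 4.92
tcp_pos: [0.4604, 0.2542, 0.2947]
tcp_rot: [[0.101, -0.892, 0.441], [-0.995, -0.095, 0.036], [0.009, -0.442, -0.897]]
contact_force: [0.3, -0.1, 0.9]
gripper_width: 0.0879
[ 1.11  -0.15  -0.746  0.553 -0.805 -1.361]
[-0.701 -0.074  1.357]
0 [  44.6    7.8 -124.7]
0.06 [ 16.5   6.1 -71.8]
0.1 [ -2.3   5.  -36.4]
```

```bash
python3 -m pendant '[{"wx":-0.08,"wy":-0.008,"wz":0.15,"dx":0,"dy":5,"dz":0,"jaw":0},{"wx":-0.16,"wy":-0.017,"wz":0.31,"dx":0,"dy":5,"dz":0,"jaw":0},{"wx":-0.24,"wy":-0.025,"wz":0.465,"dx":0,"dy":5,"dz":0,"jaw":0},{"wx":-0.32,"wy":-0.034,"wz":0.62,"dx":0,"dy":5,"dz":-10,"jaw":0},{"wx":-0.4,"wy":-0.042,"wz":0.775,"dx":0,"dy":5,"dz":-20,"jaw":0},{"wx":-0.48,"wy":-0.05,"wz":0.93,"dx":0,"dy":5,"dz":-30,"jaw":0},{"wx":-0.56,"wy":-0.059,"wz":1.085,"dx":-2,"dy":5,"dz":-36,"jaw":0},{"wx":-0.64,"wy":-0.067,"wz":1.24,"dx":-2,"dy":5,"dz":-36,"jaw":0},{"wx":-0.701,"wy":-0.074,"wz":1.357,"dx":-2,"dy":5,"dz":-36,"jaw":0},{"wx":-0.701,"wy":-0.074,"wz":1.357,"dx":-2,"dy":5,"dz":-36,"jaw":0}]'
sed -i 's/rv(toolR(yaw,lean),/rv(toolR(yaw,lean)@np.diag([-1,-1,1]),/; s/"R",.*$/"q",s["q"].round(3))/' d.py; python3 d.py .505 .262 .170 3.4 28
```

```text
time: 6.18
tcp_pos: [0.4585, 0.2591, 0.2586]
tcp_rot: [[0.881, 0.053, 0.47], [0.045, -0.999, 0.028], [0.471, -0.004, -0.882]]
contact_force: [-0.1, -0.5, -0.3]
gripper_width: 0.0877
d mm [ 46.5   2.9 -88.6] rv [-0.004  0.002  0.006] F [-0.1 -0.5 -0.3] M [-0.17  1.7   0.03] w 0.0877 p [0.4585 0.2591 0.2586] q [ 1.108 -0.123 -0.858  0.688 -0.698  0.009]
```

```bash
python3 -m pendant '[{"wx":0,"wy":0,"wz":0.003,"dx":8,"dy":0.5,"dz":-15,"jaw":0},{"wx":0,"wy":0,"wz":0.006,"dx":16,"dy":1,"dz":-30,"jaw":0},{"wx":0,"wy":0,"wz":0.006,"dx":24,"dy":1.5,"dz":-45,"jaw":0},{"wx":0,"wy":0,"wz":0.006,"dx":32,"dy":2,"dz":-60,"jaw":0},{"wx":0,"wy":0,"wz":0.006,"dx":39,"dy":2.5,"dz":-75,"jaw":0},{"wx":0,"wy":0,"wz":0.006,"dx":46,"dy":3,"dz":-88,"jaw":0},{"wx":0,"wy":0,"wz":0.006,"dx":46,"dy":3,"dz":-88,"jaw":0}]'
 python3 d.py .505 .262 .170 3.4 28
python3 - <<'E'
from g import *
I=[]
for n in("scene","top"):
    c=camera(n); uv=proj(c,[[.505,.262,.170]])[0].astype(int); x,y=uv-40
    I.append(cv2.resize(c["color"][y:y+80,x:x+80],None,fx=5,fy=5,interpolation=cv2.INTER_CUBIC)); print(n,x,y)
cv2.imwrite("pics/b3.png",np.hstack(I))
E
```

```text
time: 7.05
tcp_pos: [0.5049, 0.2609, 0.1694]
tcp_rot: [[0.881, 0.056, 0.469], [0.049, -0.998, 0.028], [0.47, -0.002, -0.883]]
contact_force: [-0.6, -0.6, -1.0]
gripper_width: 0.0878
d mm [0.1 1.1 0.6] rv [-0.002  0.     0.003] F [-0.6 -0.6 -1. ] M [-0.28  1.73 -0.02] w 0.0878 p [0.5049 0.2609 0.1694] q [ 0.835  0.047 -0.997  1.133 -0.371 -0.252]
scene 366 179
top 195 185
```

View pics/b3.png

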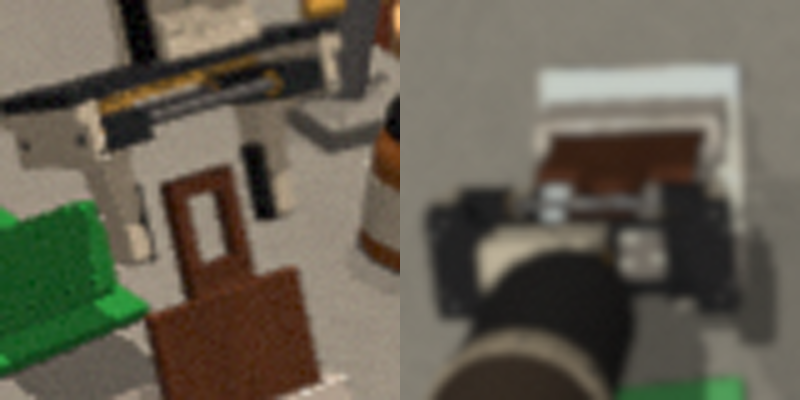

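```bash
python3 -m pendant '[{"wx":0,"wy":0,"wz":0,"dx":0,"dy":1,"dz":0,"jaw":0.3},{"wx":0,"wy":0,"wz":0,"dx":0,"dy":1,"dz":0,"jaw":0.4},{"wx":0,"wy":0,"wz":0,"dx":0,"dy":1,"dz":0,"jaw":0.6},{"wx":0,"wy":0,"wz":0,"dx":0,"dy":1,"dz":0,"jaw":0.7},{"wx":0,"wy":0,"wz":0,"dx":0,"dy":1,"dz":0,"jaw":0.7},{"wx":0,"wy":0,"wz":0,"dx":0,"dy":1,"dz":0,"jaw":0.7},{"wx":0,"wy":0,"wz":0,"dx":0,"dy":1,"dz":0,"jaw":0.7}]' 40
 python3 d.py .505 .262 .170 3.4 28
```

```text
time: 8.02
tcp_pos: [0.5047, 0.2629, 0.1701]
tcp_rot: [[0.881, 0.06, 0.47], [0.051, -0.998, 0.03], [0.471, -0.003, -0.882]]
contact_force: [-0.3, -0.0, 1.2]
gripper_width: 0.0461
d mm [ 0.3 -0.9 -0.1] rv [-0.003  0.001 -0.   ] F [-0.3 -0.   1.2] M [-0.32  1.76  0.  ] w 0.0461 p [0.5047 0.2629 0.1701] q [ 0.839  0.047 -0.995  1.132 -0.372 -0.251]
```

Gripped at 46.1 mm wide. I'll draw the board out along its length.

```bash
python3 -m pendant '[{"wx":0,"wy":0,"wz":0,"dx":-2.3,"dy":-0.1,"dz":4.4,"jaw":0.7},{"wx":0,"wy":0,"wz":0,"dx":-4.7,"dy":-0.3,"dz":8.8,"jaw":0.7},{"wx":0,"wy":0,"wz":0,"dx":-9.4,"dy":-0.6,"dz":17.7,"jaw":0.7},{"wx":0,"wy":0,"wz":0,"dx":-14,"dy":-0.8,"dz":26.5,"jaw":0.7},{"wx":0,"wy":0,"wz":0,"dx":-18.8,"dy":-1.1,"dz":35.3,"jaw":0.7},{"wx":0,"wy":0,"wz":0,"dx":-23.5,"dy":-1.4,"dz":44.1,"jaw":0.7},{"wx":0,"wy":0,"wz":0,"dx":-28,"dy":-1.7,"dz":53,"jaw":0.7}]'
 python3 d.py .505 .262 .170 3.4 28
```

```text
time: 8.9
tcp_pos: [0.4762, 0.2609, 0.2228]
tcp_rot: [[0.881, 0.059, 0.469], [0.052, -0.998, 0.03], [0.47, -0.002, -0.883]]
contact_force: [0.3, -0.5, -1.4]
gripper_width: 0.0455
d mm [ 28.8   1.1 -52.8] rv [-0.002  0.    -0.   ] F [ 0.3 -0.5 -1.4] M [-0.25  2.    0.03] w 0.0455 p [0.4762 0.2609 0.2228] q [ 1.027 -0.057 -0.912  0.796 -0.57  -0.048]
```

```bash
python3 -m pendant '[{"wx":0,"wy":0,"wz":0,"dx":-9,"dy":-1,"dz":18,"jaw":0.7},{"wx":0,"wy":0,"wz":0,"dx":-19,"dy":-1,"dz":35,"jaw":0.7},{"wx":0,"wy":0,"wz":0,"dx":-28,"dy":-2,"dz":60,"jaw":0.7},{"wx":0,"wy":0,"wz":0,"dx":-28,"dy":-2,"dz":95,"jaw":0.7},{"wx":0,"wy":0,"wz":0,"dx":-28,"dy":-10,"dz":130,"jaw":0.7},{"wx":0,"wy":0,"wz":0,"dx":-28,"dy":-30,"dz":145,"jaw":0.7},{"wx":0,"wy":0,"wz":0,"dx":-28,"dy":-60,"dz":150,"jaw":0.7},{"wx":0,"wy":0,"wz":0,"dx":-28,"dy":-60,"dz":150,"jaw":0.7}]'
 python3 d.py .44 -.234 .36 -3.4 0
python3 - <<'E'
from g import *
c=camera("scene");cv2.imwrite("pics/s4.png",c["color"])
E
```

```text
time: 9.9
tcp_pos: [0.4482, 0.1996, 0.3731]
tcp_rot: [[0.881, 0.058, 0.469], [0.049, -0.998, 0.031], [0.47, -0.004, -0.883]]
contact_force: [0.1, 0.1, -1.3]
gripper_width: 0.0456
d mm [  -8.2 -433.6  -13.1] rv [-0.003  0.49  -0.114] F [ 0.1  0.1 -1.3] M [-0.18  2.05 -0.02] w 0.0456 p [0.4482 0.1996 0.3731] q [ 1.113 -0.291 -0.67   0.507 -0.994  0.276]
```

View pics/s4.png

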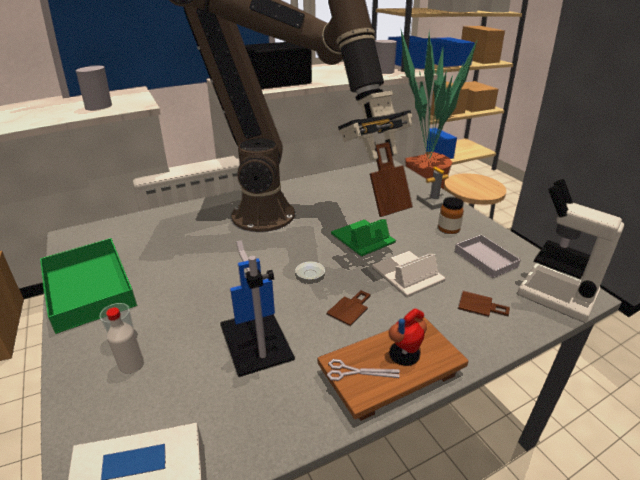

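The board is clear of the rack and held, with its blade at (390,188). I'll bring it upright and carry it to the hook.

```bash
python3 -m pendant '[{"wx":0,"wy":0.07,"wz":-0.01,"dx":0,"dy":-20,"dz":0,"jaw":0.7},{"wx":0,"wy":0.14,"wz":-0.03,"dx":0,"dy":-60,"dz":0,"jaw":0.7},{"wx":0,"wy":0.21,"wz":-0.05,"dx":0,"dy":-105,"dz":0,"jaw":0.7},{"wx":0,"wy":0.28,"wz":-0.06,"dx":0,"dy":-150,"dz":0,"jaw":0.7},{"wx":0,"wy":0.35,"wz":-0.08,"dx":0,"dy":-200,"dz":0,"jaw":0.7},{"wx":0,"wy":0.42,"wz":-0.1,"dx":0,"dy":-250,"dz":0,"jaw":0.7},{"wx":-0.003,"wy":0.49,"wz":-0.114,"dx":-8,"dy":-300,"dz":-10,"jaw":0.7},{"wx":-0.003,"wy":0.49,"wz":-0.114,"dx":-8,"dy":-345,"dz":-10,"jaw":0.7},{"wx":-0.003,"wy":0.49,"wz":-0.114,"dx":-8,"dy":-390,"dz":-10,"jaw":0.7},{"wx":-0.003,"wy":0.49,"wz":-0.114,"dx":-8,"dy":-415,"dz":-10,"jaw":0.7}]'
python3 -m pendant '[{"wx":0,"wy":0,"wz":0,"dx":0,"dy":-15,"dz":0,"jaw":0.7},{"wx":0,"wy":0,"wz":0,"dx":0,"dy":-18,"dz":0,"jaw":0.7},{"wx":0,"wy":0,"wz":0,"dx":0,"dy":-18,"dz":0,"jaw":0.7},{"wx":0,"wy":0,"wz":0,"dx":0,"dy":-18,"dz":0,"jaw":0.7}]'
 python3 d.py .48 -.234 .2605 -3.4 0
python3 - <<'E'
from g import *
import pickle
I=[];cs={}
for n in("scene","top"):
    c=camera(n); cs[n]=c
    uv=proj(c,[[.5,-.234,.26]])[0].astype(int); x,y=uv-[60,70]
    I.append(cv2.resize(c["color"][y:y+160,x:x+110],None,fx=3.6,fy=3.6,interpolation=cv2.INTER_CUBIC)); print(n,x,y)
cv2.imwrite("pics/b5.png",np.hstack(I)); pickle.dump(cs,open("c5.pkl","wb"))
E
```

```text
time: 11.2
tcp_pos: [0.4408, -0.2156, 0.3619]
tcp_rot: [[0.998, -0.059, -0.002], [-0.059, -0.998, -0.0], [-0.002, 0.0, -1.0]]
contact_force: [-0.7, 0.5, -1.0]
gripper_width: 0.0461
time: 11.7
tcp_pos: [0.4408, -0.231, 0.3632]
tcp_rot: [[0.998, -0.056, 0.0], [-0.056, -0.998, 0.0], [0.0, -0.0, -1.0]]
contact_force: [0.2, 0.1, -2.1]
gripper_width: 0.046
d mm [  39.2   -3.  -102.7] rv [-0.     0.    -0.003] F [ 0.2  0.1 -2.1] M [-0.09  0.17  0.03] w 0.046 p [ 0.4408 -0.231   0.3632] q [-0.087  0.004 -0.166 -0.    -1.401  1.602]
scene 176 163
top 327 159
```

View pics/b5.png

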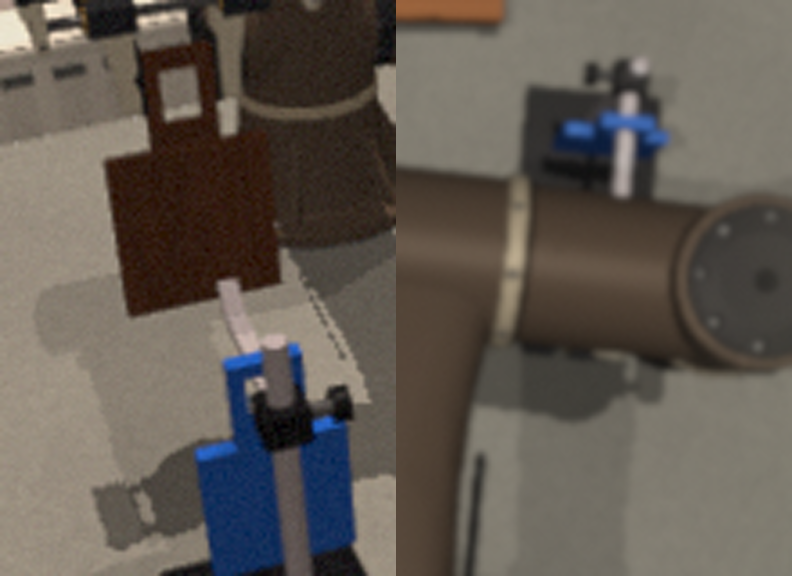

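```bash
python3 - <<'E'
from g import *
import pickle
S=pickle.load(open("c5.pkl","rb"))["scene"]; s=sense()
n=toolR(-3.4,0)[:,0]*-1
p0=s["tcp_pos"]+.006*np.array([np.cos(np.radians(3.4)),-np.sin(np.radians(3.4)),0])
nn=np.array([np.cos(np.radians(3.4)),-np.sin(np.radians(3.4)),0])
for nm,u,v in [("blBR",281,283),("blBL",130,317),("shL",106,160),("shR",268,130),("hEndL",142,53),("hEndR",213,42),("slot UL",160,73),("slot LR",200,114),("slot LL",166,122),("slot UR",195,65)]:
    e,d=ray(S,[(176+u/3.6-.36,163+v/3.6-.36)]); d=d[0]; P=e+d*((p0-e)@nn/(d@nn)); print(nm,((P-s["tcp_pos"])*1000).round(1))
E
```

```text
blBR [   9.1   52.6 -169.7]
blBL [   2.7  -55.4 -169.9]
shL [  2.8 -54.8 -47. ]
shR [  9.2  53.9 -47.9]
hEndL [  4.7 -22.4  22.9]
hEndR [ 7.4 23.5 22.1]
slot UL [  5.3 -12.7   7.1]
slot LR [  6.6   9.8 -26.9]
slot LL [  5.2 -12.9 -28. ]
slot UR [ 6.6 10.3  8.3]
```

```bash
python3 -m pendant '[{"wx":0,"wy":0,"wz":0,"dx":10,"dy":-1,"dz":-25,"jaw":0.7},{"wx":0,"wy":0,"wz":-0.003,"dx":20,"dy":-2,"dz":-50,"jaw":0.7},{"wx":0,"wy":0,"wz":-0.003,"dx":30,"dy":-3,"dz":-80,"jaw":0.7},{"wx":0,"wy":0,"wz":-0.003,"dx":35,"dy":-3,"dz":-100,"jaw":0.7},{"wx":0,"wy":0,"wz":-0.003,"dx":40,"dy":-3,"dz":-103,"jaw":0.7},{"wx":0,"wy":0,"wz":-0.003,"dx":40,"dy":-3,"dz":-103,"jaw":0.7},{"wx":0,"wy":0,"wz":-0.003,"dx":40,"dy":-3,"dz":-103,"jaw":0.7}]'
python3 d.py .48 -.2338 .260 -3.4 0
python3 - <<'E'
from g import *
I=[]
for n in("scene","top"):
    c=camera(n); 
    uv=proj(c,[[.5,-.234,.26]])[0].astype(int); x,y=uv-[50,50]
    I.append(cv2.resize(c["color"][y:y+110,x:x+78],None,fx=5,fy=5,interpolation=cv2.INTER_CUBIC)); print(n,x,y)
cv2.imwrite("pics/b6.png",np.hstack(I))
E
```

```text
time: 12.68
tcp_pos: [0.481, -0.2348, 0.2612]
tcp_rot: [[0.998, -0.06, 0.002], [-0.06, -0.998, -0.0], [0.002, 0.0, -1.0]]
contact_force: [0.2, -0.9, -2.6]
gripper_width: 0.0461
d mm [-1.   1.  -1.2] rv [0.    0.002 0.001] F [ 0.2 -0.9 -2.6] M [-0.08  0.19  0.03] w 0.0461 p [ 0.481  -0.2348  0.2612] q [-0.088  0.117 -0.273  0.    -1.179  1.598]
scene 186 183
top 337 179
```

View pics/b6.png

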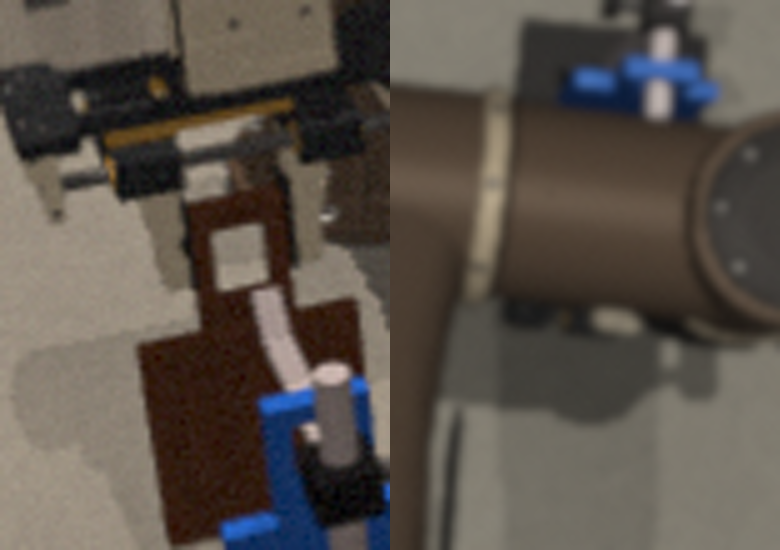

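```bash
python3 -m pendant '[{"wx":0,"wy":0,"wz":0,"dx":7,"dy":0,"dz":0,"jaw":0.7},{"wx":0,"wy":0,"wz":0,"dx":14,"dy":0,"dz":0,"jaw":0.7},{"wx":0,"wy":0,"wz":0,"dx":21,"dy":0,"dz":0,"jaw":0.7},{"wx":0,"wy":0,"wz":0,"dx":28,"dy":-0.6,"dz":0,"jaw":0.7},{"wx":0,"wy":0,"wz":0,"dx":36,"dy":-1,"dz":0,"jaw":0.7},{"wx":0,"wy":0,"wz":0,"dx":44,"dy":-1.6,"dz":0,"jaw":0.7},{"wx":0,"wy":0,"wz":0,"dx":52,"dy":-2,"dz":0,"jaw":0.7},{"wx":0,"wy":0,"wz":0,"dx":60,"dy":-2.6,"dz":0,"jaw":0.7},{"wx":0,"wy":0,"wz":0,"dx":60,"dy":-2.6,"dz":0,"jaw":0.7}]'
python3 d.py .5806 -.2397 .2612 -3.4 0
python3 - <<'E'
from g import *
I=[]
for n in("scene","top"):
    c=camera(n); 
    uv=proj(c,[[.53,-.237,.26]])[0].astype(int); x,y=uv-[50,50]
    I.append(cv2.resize(c["color"][y:y+110,x:x+78],None,fx=5,fy=5,interpolation=cv2.INTER_CUBIC)); print(n,x,y)
cv2.imwrite("pics/b7.png",np.hstack(I))
E
```

```text
time: 13.9
tcp_pos: [0.5411, -0.2374, 0.2598]
tcp_rot: [[0.998, -0.06, -0.0], [-0.06, -0.998, 0.0], [-0.0, -0.0, -1.0]]
contact_force: [-0.1, 0.6, -1.3]
gripper_width: 0.0458
d mm [39.5 -2.3  1.4] rv [-0.    -0.     0.001] F [-0.1  0.6 -1.3] M [-0.07  0.16 -0.02] w 0.0458 p [ 0.5411 -0.2374  0.2598] q [-0.083  0.213 -0.158 -0.    -1.2    1.594]
scene 188 190
top 339 170
```

View pics/b7.png

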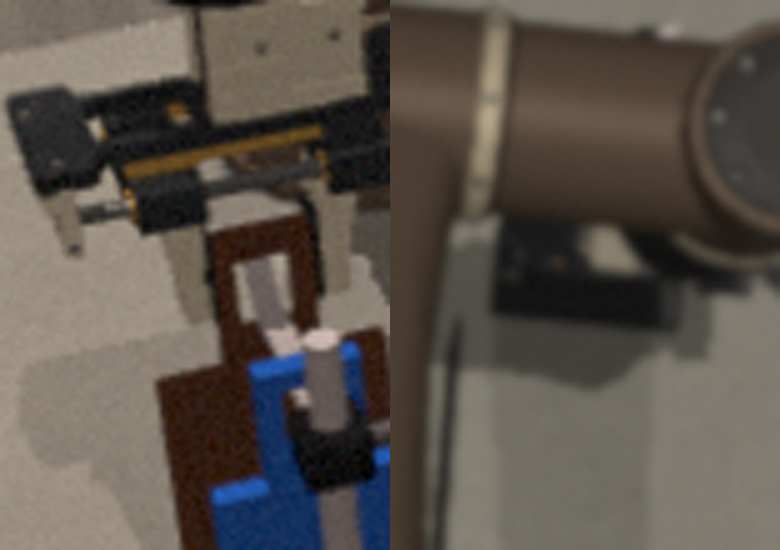

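The hook has passed through the slot at about (265,285), with no force on the tool. I'll move on along the bar, then lower the board.

```bash
python3 -m pendant '[{"wx":0,"wy":0,"wz":0,"dx":8,"dy":-0.5,"dz":1,"jaw":0.7},{"wx":0,"wy":0,"wz":0,"dx":16,"dy":-1,"dz":1,"jaw":0.7},{"wx":0,"wy":0,"wz":0,"dx":24,"dy":-1.4,"dz":1,"jaw":0.7},{"wx":0,"wy":0,"wz":0,"dx":32,"dy":-2,"dz":1,"jaw":0.7},{"wx":0,"wy":0,"wz":0,"dx":38,"dy":-2.3,"dz":1,"jaw":0.7},{"wx":0,"wy":0,"wz":0,"dx":38,"dy":-2.3,"dz":-5,"jaw":0.7},{"wx":0,"wy":0,"wz":0,"dx":38,"dy":-2.3,"dz":-12,"jaw":0.7},{"wx":0,"wy":0,"wz":0,"dx":38,"dy":-2.3,"dz":-16,"jaw":0.7},{"wx":0,"wy":0,"wz":0,"dx":38,"dy":-2.3,"dz":-16,"jaw":0.7}]'
python3 d.py .5806 -.2397 .2365 -3.4 0
```

```text
time: 15.12
tcp_pos: [0.5782, -0.2397, 0.2436]
tcp_rot: [[0.998, -0.06, -0.001], [-0.06, -0.998, 0.0], [-0.001, -0.0, -1.0]]
contact_force: [0.4, -0.7, -0.9]
gripper_width: 0.046
d mm [ 2.4 -0.  -7.1] rv [-0.    -0.001  0.001] F [ 0.4 -0.7 -0.9] M [-0.04  0.13  0.05] w 0.046 p [ 0.5782 -0.2397  0.2436] q [-0.082  0.28  -0.105 -0.    -1.186  1.592]
```

```bash
python3 -m pendant '[{"wx":0,"wy":0,"wz":0,"dx":0,"dy":0,"dz":-2,"jaw":0.7},{"wx":0,"wy":0,"wz":0,"dx":0,"dy":0,"dz":-4,"jaw":0.7},{"wx":0,"wy":0,"wz":0,"dx":0,"dy":0,"dz":-5,"jaw":0.7},{"wx":0,"wy":0,"wz":0,"dx":0,"dy":0,"dz":-5,"jaw":0.7}]'
python3 -m pendant '[{"wx":0,"wy":0,"wz":0,"dx":0,"dy":0,"dz":-1,"jaw":0.7},{"wx":0,"wy":0,"wz":0,"dx":0,"dy":0,"dz":-1,"jaw":0.7}]'
python3 -m pendant '[{"wx":0,"wy":0,"wz":0,"dx":0,"dy":0,"dz":-1,"jaw":0.7},{"wx":0,"wy":0,"wz":0,"dx":0,"dy":0,"dz":-1,"jaw":0.7}]'
python3 -m pendant '[{"wx":0,"wy":0,"wz":0,"dx":0,"dy":0,"dz":-1,"jaw":0.7},{"wx":0,"wy":0,"wz":0,"dx":0,"dy":0,"dz":-1,"jaw":0.7}]'
```

```text
time: 15.62
tcp_pos: [0.5787, -0.2397, 0.2402]
tcp_rot: [[0.998, -0.06, 0.001], [-0.06, -0.998, -0.0], [0.001, 0.0, -1.0]]
contact_force: [-2.5, 1.6, 5.5]
gripper_width: 0.0457
time: 15.88
tcp_pos: [0.5788, -0.2397, 0.2401]
tcp_rot: [[0.998, -0.06, 0.002], [-0.06, -0.998, -0.001], [0.002, 0.001, -1.0]]
contact_force: [-4.2, 4.6, 10.4]
gripper_width: 0.046
time: 16.12
tcp_pos: [0.5788, -0.2398, 0.2401]
tcp_rot: [[0.998, -0.059, 0.003], [-0.059, -0.998, -0.001], [0.003, 0.001, -1.0]]
contact_force: [-6.5, 6.0, 16.6]
gripper_width: 0.0458
time: 16.38
tcp_pos: [0.5788, -0.2398, 0.24]
tcp_rot: [[0.998, -0.059, 0.003], [-0.059, -0.998, -0.001], [0.003, 0.001, -1.0]]
contact_force: [-8.8, 6.2, 21.1]
gripper_width: 0.046
```

```bash
python3 -m pendant '[{"wx":0,"wy":0,"wz":0,"dx":0,"dy":0,"dz":2.5,"jaw":0.7},{"wx":0,"wy":0,"wz":0,"dx":0,"dy":0,"dz":2.5,"jaw":0.7}]'
python3 - <<'E'
from g import *
s=sense();print(s["contact_force"],s["ft_torque"])
I=[]
for n in("scene","top"):
    c=camera(n); 
    uv=proj(c,[[.57,-.237,.26]])[0].astype(int); x,y=uv-[50,50]
    I.append(cv2.resize(c["color"][y:y+110,x:x+78],None,fx=5,fy=5,interpolation=cv2.INTER_CUBIC)); print(n,x,y)
cv2.imwrite("pics/b8.png",np.hstack(I))
E
```

```text
time: 16.62
tcp_pos: [0.5788, -0.2398, 0.2401]
tcp_rot: [[0.998, -0.06, 0.002], [-0.06, -0.998, -0.0], [0.002, 0.0, -1.0]]
contact_force: [-3.9, 3.0, 10.5]
gripper_width: 0.046
[-3.85618596  2.95848394 10.47914746] [ 1.09715273  1.5470725  -0.03555224]
scene 194 198
top 339 157
```

View pics/b8.png

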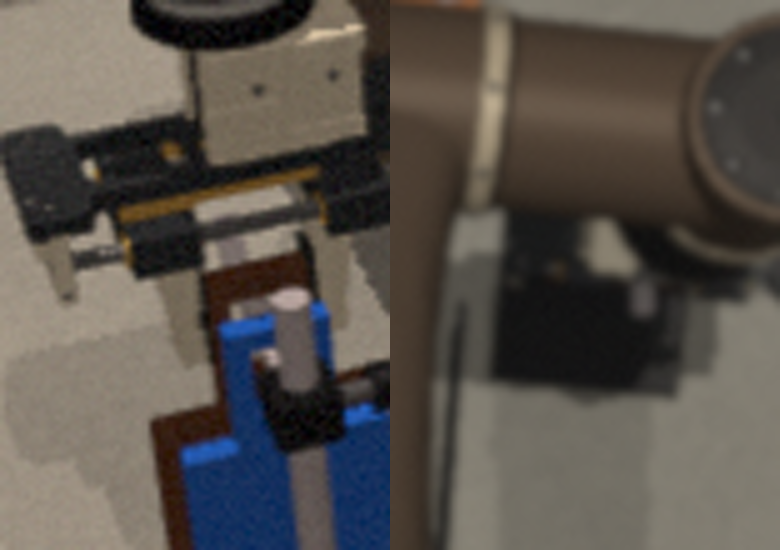

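Contact is at the bar: the moments put the force on the tool axis, and the bar top works out near 0.248, 3 mm above my vision value. I'll ease the load off and open.

```bash
python3 -m pendant '[{"wx":0,"wy":0,"wz":0,"dx":0,"dy":0,"dz":1.5,"jaw":0.7},{"wx":0,"wy":0,"wz":0,"dx":0,"dy":0,"dz":1.5,"jaw":0.7}]' 
python3 -m pendant '[{"wx":0,"wy":0,"wz":0,"dx":0,"dy":0,"dz":0,"jaw":0.6},{"wx":0,"wy":0,"wz":0,"dx":0,"dy":0,"dz":0,"jaw":0.47},{"wx":0,"wy":0,"wz":0,"dx":0,"dy":0,"dz":0,"jaw":0.44},{"wx":0,"wy":0,"wz":0,"dx":0,"dy":0,"dz":0,"jaw":0.4},{"wx":0,"wy":0,"wz":0,"dx":0,"dy":0,"dz":0,"jaw":0.36},{"wx":0,"wy":0,"wz":0,"dx":0,"dy":0,"dz":0,"jaw":0.3},{"wx":0,"wy":0,"wz":0,"dx":0,"dy":0,"dz":0,"jaw":0.24},{"wx":0,"wy":0,"wz":0,"dx":0,"dy":0,"dz":0,"jaw":0.2},{"wx":0,"wy":0,"wz":0,"dx":0,"dy":0,"dz":0,"jaw":0.2}]' 10
python3 - <<'E'
from g import *
I=[]
for n in("scene","top"):
    c=camera(n); 
    uv=proj(c,[[.57,-.237,.26]])[0].astype(int); x,y=uv-[50,50]
    I.append(cv2.resize(c["color"][y:y+110,x:x+78],None,fx=5,fy=5,interpolation=cv2.INTER_CUBIC)); print(n,x,y)
cv2.imwrite("pics/b9.png",np.hstack(I))
E
```

```text
time: 16.98
tcp_pos: [0.5787, -0.2397, 0.2402]
tcp_rot: [[0.998, -0.06, 0.0], [-0.06, -0.998, 0.0], [0.0, -0.0, -1.0]]
contact_force: [-1.4, 2.5, 3.7]
gripper_width: 0.0459
time: 18.1
tcp_pos: [0.5786, -0.2397, 0.2401]
tcp_rot: [[0.998, -0.06, 0.0], [-0.06, -0.998, 0.0], [0.0, -0.0, -1.0]]
contact_force: [0.0, -0.1, 0.4]
gripper_width: 0.0699
scene 194 198
top 339 157
```

View pics/b9.png

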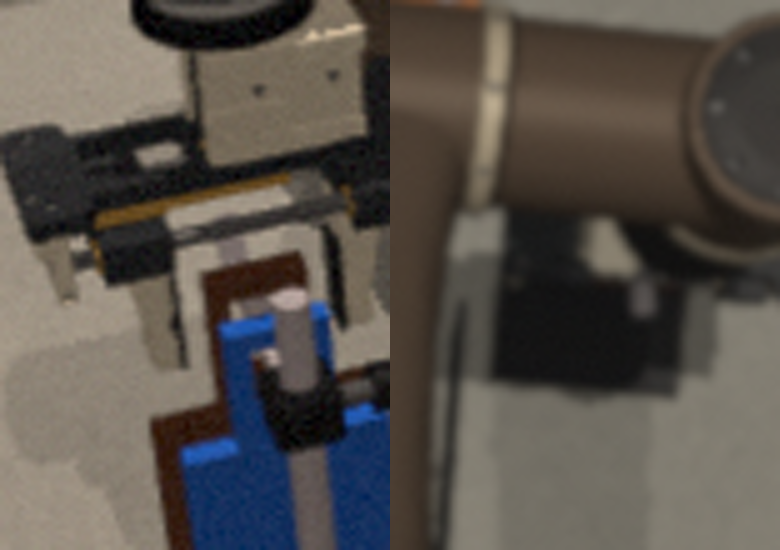

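The board is still hanging in place and the fingers are clear of it on both sides. I'll raise the gripper straight up, then back away.

```bash
python3 -m pendant '[{"wx":0,"wy":0,"wz":0,"dx":0,"dy":0,"dz":5,"jaw":0.15},{"wx":0,"wy":0,"wz":0,"dx":0,"dy":0,"dz":15,"jaw":0.15},{"wx":0,"wy":0,"wz":0,"dx":0,"dy":0,"dz":30,"jaw":0.15},{"wx":0,"wy":0,"wz":0,"dx":0,"dy":0,"dz":50,"jaw":0.15},{"wx":0,"wy":0,"wz":0,"dx":0,"dy":0,"dz":80,"jaw":0.1},{"wx":0,"wy":0,"wz":0,"dx":0,"dy":0,"dz":120,"jaw":0},{"wx":0,"wy":0,"wz":0,"dx":-30,"dy":30,"dz":150,"jaw":0},{"wx":0,"wy":0,"wz":0,"dx":-70,"dy":80,"dz":160,"jaw":0},{"wx":0,"wy":0,"wz":0,"dx":-100,"dy":130,"dz":160,"jaw":0},{"wx":0,"wy":0,"wz":0,"dx":-120,"dy":190,"dz":160,"jaw":0}]'
python3 -m pendant '[{"wx":0,"wy":0,"wz":0,"dx":-10,"dy":50,"dz":0,"jaw":0},{"wx":0,"wy":0,"wz":0,"dx":-20,"dy":100,"dz":0,"jaw":0},{"wx":0,"wy":0,"wz":0,"dx":-20,"dy":150,"dz":0,"jaw":0},{"wx":0,"wy":0,"wz":0,"dx":-20,"dy":200,"dz":0,"jaw":0},{"wx":0,"wy":0,"wz":0,"dx":-20,"dy":230,"dz":0,"jaw":0},{"wx":0,"wy":0,"wz":0,"dx":-20,"dy":230,"dz":0,"jaw":0},{"wx":0,"wy":0,"wz":0,"dx":-20,"dy":230,"dz":0,"jaw":0},{"wx":0,"wy":0,"wz":0,"dx":-20,"dy":230,"dz":0,"jaw":0}]'
python3 - <<'E'
from g import *
import pickle
I=[];cs={}
for n in("scene","top"):
    c=camera(n); cs[n]=c
    uv=proj(c,[[.57,-.237,.26]])[0].astype(int); x,y=uv-[50,40]
    I.append(cv2.resize(c["color"][y:y+110,x:x+78],None,fx=5,fy=5,interpolation=cv2.INTER_CUBIC)); print(n,x,y)
    cv2.imwrite(f"pics/{n}_full10.png",c["color"])
pickle.dump(cs,open("c10.pkl","wb"))
cv2.imwrite("pics/b10.png",np.hstack(I))
E
```

```text
time: 19.45
tcp_pos: [0.4574, -0.0496, 0.4019]
tcp_rot: [[0.998, -0.061, 0.003], [-0.061, -0.998, 0.001], [0.003, -0.001, -1.0]]
contact_force: [1.0, 1.8, -0.1]
gripper_width: 0.0875
time: 20.45
tcp_pos: [0.4389, 0.1788, 0.4006]
tcp_rot: [[0.998, -0.061, 0.001], [-0.061, -0.998, 0.001], [0.001, -0.001, -1.0]]
contact_force: [-0.6, -0.7, 0.9]
gripper_width: 0.0876
scene 194 208
top 339 167
```

View pics/b10.png

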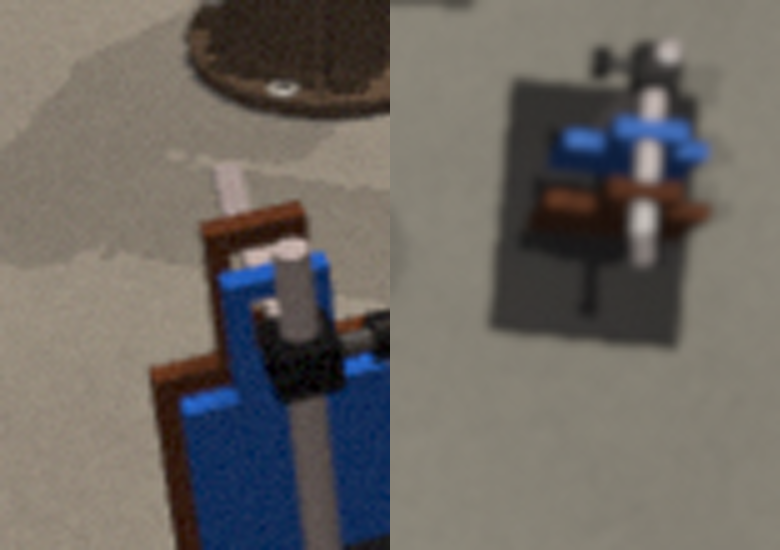

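View pics/scene_full10.png

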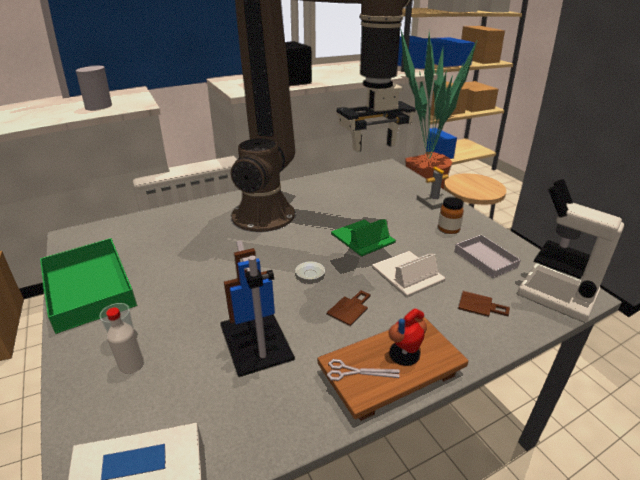

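The wooden board hangs in front of the blue one, with its handle end at (255,215) in the scene crop and (645,188) in the top crop. The rack is empty. Next I'll check that it is still and straight, and that nothing else moved.

```bash
python3 -m pendant '[{"wx":0,"wy":0,"wz":0,"dx":0,"dy":0,"dz":0,"jaw":0},{"wx":0,"wy":0,"wz":0,"dx":0,"dy":0,"dz":0,"jaw":0},{"wx":0,"wy":0,"wz":0,"dx":0,"dy":0,"dz":0,"jaw":0},{"wx":0,"wy":0,"wz":0,"dx":0,"dy":0,"dz":0,"jaw":0},{"wx":0,"wy":0,"wz":0,"dx":0,"dy":0,"dz":0,"jaw":0},{"wx":0,"wy":0,"wz":0,"dx":0,"dy":0,"dz":0,"jaw":0}]'
python3 - <<'E'
from g import *
import pickle
a=pickle.load(open("c10.pkl","rb")); o=pickle.load(open("c0.pkl","rb"))
c={n:camera(n) for n in("scene","top")}
for n,(x,y,w,h) in {"scene":(215,230,80,145),"top":(355,170,55,70)}.items():
    d=np.abs(c[n]["color"][y:y+h,x:x+w].astype(int)-a[n]["color"][y:y+h,x:x+w]).mean(2); print(n,"still diff max/mean",d.max(),d.mean())
for n in c:
    m=lambda im:cv2.inRange(cv2.cvtColor(im,cv2.COLOR_BGR2HSV),(105,150,60),(125,255,255))
    for lab,q in(("before",o),("after",c)):
        x,y,w,h=(215,230,80,145) if n=="scene" else (355,170,55,70)
        M=m(q[n]["color"][y:y+h,x:x+w]); p=np.argwhere(M); print(n,lab,"blue n",len(p),p.mean(0).round(2),p.min(0),p.max(0))
S,T=c["scene"],c["top"]
sc=lambda u,v:(194+u/5-.4,208+v/5-.4); tc=lambda u,v:(339+(u-390)/5-.4,167+v/5-.4)
for nm,u,v in[("handle L",sc(303,205),tc(608,188)),("handle R",sc(201,225),tc(685,192))]:
    P,g=tri(S,u,T,v);print(nm,P.round(4),g.round(1))
for nm,u in [("shoulder R(-y) scene at x plane",sc(151,368))]:
    e,d=ray(S,[u]);d=d[0];print(nm,(e+d*((.5847-e[0])/d[0])).round(4))
E
```

```text
time: 21.3
tcp_pos: [0.4388, 0.1796, 0.4]
tcp_rot: [[0.998, -0.06, 0.0], [-0.06, -0.998, 0.0], [0.0, -0.0, -1.0]]
contact_force: [-0.1, 0.0, -0.1]
gripper_width: 0.0872
scene still diff max/mean 25.0 3.340689655172414
top still diff max/mean 3.0 0.5226839826839826
scene before blue n 1281 [67.34 35.61] [29 16] [93 58]
scene after blue n 1323 [66.93 35.16] [29 15] [93 58]
top before blue n 169 [26.07 29.95] [21 17] [31 45]
top after blue n 167 [25.94 30.08] [21 17] [31 45]
handle L [ 0.5794 -0.2159  0.2594] 2.2
handle R [ 0.5781 -0.2632  0.2623] 0.7
shoulder R(-y) scene at x plane [ 0.5847 -0.296   0.1992]
```

```bash
python3 -c "
from plant import finish_job
print(finish_job())"
```

```text
the job is handed in; nothing more can be done
None
```

The wooden board now hangs by its handle slot on the steel hook, about 20 mm on the tip side of the stand's origin and in front of the blue board. I handed the job in at about 21.4 s of the 64 s allowed.

**What I did:**
- I gripped the handle and drew the board out of the rack along its length.
- I brought it upright, passed the slot over the hook tip without contact, lowered it until the bar took the load, and released it.
- The highest wrist force I read was about 24 N, while feeling for the bar. I took readings at the end of each move, not continuously.

**Last checks:**
- **Stillness:** two pictures about a second apart differed only at noise level in the top view (3 grey levels at most). The scene view differed by up to 25 at single pixels (mean 3.3), which I took as noise.
- **Straightness:** one shoulder of the board sat where an upright board's should, once I took the point seen as the rear edge of its top. The handle's two end corners measured 3 mm apart in height, which I put down to measurement error.
- **Blue board:** it moved by half a pixel at most in both views.
- **Everything else:** by eye in the final scene picture, nothing else had moved.

**What disagreed or went wrong:**
- **Bar height:** the cameras put the bar top at about 0.2445 m, but contact put it at about 0.248 m. I went by contact.
- **First approach:** joint 6 reached its range limit at -3.03 rad, which pulled the tool off its path. I backed off and turned the tool half a turn. The stated limit is -3.03, so I could not confirm it was never passed.

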